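Cure lacquered popper heads on a hand-turned carousel

ROBOT

A 6-joint arm with a two-finger parallel gripper is mounted at the origin on the work surface. World frame = base frame: x ahead of the robot, y to its left, z up, the work surface at z = 0. Lengths are in mm, angles in rad, forces in N, time in s.
With the tool pointing down it reaches from about 375 to 825 mm from the base axis. Payload 5.5 kg.
Tool frame: the origin (TCP) lies between the finger pads; the fingertips stand 17 mm ahead of it and the grasp point (between the pads) lies 2 mm behind it; z points along the fingers, y is the line along which they close (so a half turn about z gives the same grasp; the last joint's range is limited). The gripper opens to 85 mm and grips with 20 to 120 N. Pads are 22 mm wide; open, the fingers measure 114 mm over their backs; the gripper's body (76 mm by 85 mm) begins 54 mm behind the grasp point. The pads swing forward as they close: fully open they stand 13 mm farther back than shut.
Start: joints at [-1.308, 0.314, -0.047, 1.21, 0, 1.571], TCP at [155.868, -579.396, 248.299] pointing down, gripper open.
Joint ranges: [-2.67, 2.67], [-0.69, 1.73], [-1.03, 1.25], [-2.08, 2.16], [-1.42, 1.45], [-3.14, 3.14]. Speed limits (rad/s): [2.39, 2.39, 3.01, 3.14, 3.14, 3.14].

INTERFACE

Orientations are given as a rotation vector (axis times angle).
In Python, from rig import * gives the robot as it stands. Calls block until the motion is done:
- move_ptp(position, orientation): joint-space move of the TCP to a pose.
- line_to(position, frame=None, vel=150, threshold=None): straight line of the TCP; frame=None keeps the orientation; vel is the mean speed in mm/s. With threshold (N) it stops when the force on the tool has changed by that much, and returns True; else False.
- move_j(angles): joint-space move.
- set_gripper(opening): opening from 0.0 (shut) to 1.0 (fully open); the grip force is fixed at half the most; returns when the fingers have stopped.
- dwell(seconds).
- ik(position, orientation): joint angles nearest the present ones, or None.
- observe(): the state.
- snapshot(name): name is "side" or "top"; returns a dict with "image" (400x640x3 uint8, red, green, blue), "fx", "fy", "cx", "cy" (pixels), "k1" (the pictures are not rectified: a ray, as slopes to the right and down, at radius r is drawn at 1 + k1 r^2 times it, then the intrinsics apply), "origin" and "rotation" of the camera in the world. Camera axes: x right, y up, looking along -z (the intrinsics and any distortion apply to the point x, -y, -z); pixel columns grow to the right and rows downward; lengths in mm; the calibration is good to about 2 mm. A picture is of the moment at which its call begins. There is no depth.
A pose or a line that the arm cannot do raises MotionError and nothing moves.
- close_job(): hands the job in; it is judged then, once.
The state is a dict: "t": time; "joint_positions": joint angles; "qvel": joint speeds; "joint_torque": joint torques, N m; "eef_pos": TCP position; "tcp_rot": TCP orientation; "wrist_force": force on the tool from outside, world axes, zero at the start; "ft_torque": the same for the moment, N m; "gripper_width": opening from 0.0 (shut) to 1.0 (fully open); "gripper_force": force on a finger pad.
Only numpy, scipy, OpenCV 4.12 (cv2) and the standard library are available. Lean on these libraries where they do the work, as an engineer would, in place of code of your own. Each camera call takes 0.05 s, during which the arm holds its last target. There are 200 camera calls.

TASK

Stand every popper stand upright in a ring cup of the curing carousel, switch its lamp on, and by the red handle bring the red pointer to the wide white mark on the base; then turn the carousel one full turn anticlockwise (seen from above) until the pointer is at the mark again, with the lamp on and every stand seated in its cup all the way. Then switch the lamp off and move every stand to a ring well of the wooden drying tray, leaving the pointer at the mark. There are two or three stands; leave the other things on the bench where they are.

Things in the scene. Friction and masses are not known exactly. Their poses are not given: they have to be found in the camera images.
- stand_a: popper stand with a red lacquered head (it may be absent): steel foot disc 40 mm in diameter and 14 mm thick, on it an upright cork grip 22 mm in diameter from 14 to 60 mm height, then the small popper head 20 mm in diameter, top at 82 mm; 0.12 to 0.2 kg, most of it in the foot. Origin: centre of the underside; z up along its axis. Take it by the cork grip, about 44 to 48 mm above the origin. It starts upright on the mat.
- stand_b: popper stand with a yellow lacquered head (it may be absent): steel foot disc 40 mm in diameter and 14 mm thick, on it an upright cork grip 22 mm in diameter from 14 to 60 mm height, then the small popper head 20 mm in diameter, top at 82 mm; 0.12 to 0.2 kg, most of it in the foot. Origin: centre of the underside; z up along its axis. Take it by the cork grip, about 44 to 48 mm above the origin. It starts upright on the mat.
- stand_c: popper stand with an orange lacquered head (it may be absent): steel foot disc 40 mm in diameter and 14 mm thick, on it an upright cork grip 22 mm in diameter from 14 to 60 mm height, then the small popper head 20 mm in diameter, top at 82 mm; 0.12 to 0.2 kg, most of it in the foot. Origin: centre of the underside; z up along its axis. Take it by the cork grip, about 44 to 48 mm above the origin. It starts upright on the mat.
- stand_d: popper stand with a white lacquered head (it may be absent): steel foot disc 40 mm in diameter and 14 mm thick, on it an upright cork grip 22 mm in diameter from 14 to 60 mm height, then the small popper head 20 mm in diameter, top at 82 mm; 0.12 to 0.2 kg, most of it in the foot. Origin: centre of the underside; z up along its axis. Take it by the cork grip, about 44 to 48 mm above the origin. It starts upright on the mat.
- hub (a point): point on the vertical turning axis of the carousel, at the top face of its aluminium disc (232 mm in diameter, top 45 mm above the bench; a 14 mm high hub of 28 mm diameter stands in the middle). The disc turns in a fixed black base 276 mm in diameter; a yellow lamp head stands at the base outside the disc, 0.16 to 0.195 m from the axis, 127 mm high, 40 degrees clockwise of the white mark.
- carousel (a joint): turning angle of the carousel disc (rad), counted on through whole turns: 0 when the red pointer on the disc is first at the white mark on the base, growing anticlockwise seen from above, 6.283 after one full turn. It starts 0.35 to 1.1 rad clockwise of the mark (negative). Stops at -1.4 and 7.48. Stiff: it stays where it is left, about 2 N at the handle turns it.
- handle_grip (a point): point to grip on the red handle, on its axis 35 mm above its lower end: an upright freely spinning cylinder 22 mm in diameter and 58 mm high (20 to 78 mm above the disc, top 123 mm above the bench; the point is 100 mm above the bench), carried by the disc 75 mm from the turning axis in the direction of the red pointer. As it spins on its pin, it can be held with a fixed wrist and carried round the circle.
- cup0 (a point): centre of the floor of carousel cup 0: a blue ring of 48 mm inside diameter, 4 mm wall and 10 mm height on the disc's top face (floor 45 mm above the bench), 90 mm from the axis, 72 degrees anticlockwise of the pointer; it turns with the disc. Any stand fits any cup.
- cup1 (a point): centre of the floor of carousel cup 1: a blue ring of 48 mm inside diameter, 4 mm wall and 10 mm height on the disc's top face (floor 45 mm above the bench), 90 mm from the axis, 144 degrees anticlockwise of the pointer; it turns with the disc. Any stand fits any cup.
- cup2 (a point): centre of the floor of carousel cup 2: a blue ring of 48 mm inside diameter, 4 mm wall and 10 mm height on the disc's top face (floor 45 mm above the bench), 90 mm from the axis, 216 degrees anticlockwise of the pointer; it turns with the disc. Any stand fits any cup.
- cup3 (a point): centre of the floor of carousel cup 3: a blue ring of 48 mm inside diameter, 4 mm wall and 10 mm height on the disc's top face (floor 45 mm above the bench), 90 mm from the axis, 288 degrees anticlockwise of the pointer; it turns with the disc. Any stand fits any cup.
- well0 (a point): centre of the floor of a well of the wooden drying tray (150 mm square, floor 6 mm above the bench): a dark ring of 48 mm inside diameter, 4 mm wall and 10 mm height; the wells form a square of 72 mm pitch. The tray is fixed to the bench. Any stand fits any well.
- well1 (a point): centre of the floor of a well of the wooden drying tray (150 mm square, floor 6 mm above the bench): a dark ring of 48 mm inside diameter, 4 mm wall and 10 mm height; the wells form a square of 72 mm pitch. The tray is fixed to the bench. Any stand fits any well.
- well2 (a point): centre of the floor of a well of the wooden drying tray (150 mm square, floor 6 mm above the bench): a dark ring of 48 mm inside diameter, 4 mm wall and 10 mm height; the wells form a square of 72 mm pitch. The tray is fixed to the bench. Any stand fits any well.
- well3 (a point): centre of the floor of a well of the wooden drying tray (150 mm square, floor 6 mm above the bench): a dark ring of 48 mm inside diameter, 4 mm wall and 10 mm height; the wells form a square of 72 mm pitch. The tray is fixed to the bench. Any stand fits any well.
- lamp_switch (a joint): the lamp's toggle lever (rad): 0 off (leaning back along -x of its base), 1.0 on (leaning along +x). It stays where it is left; under 2 N at the ball moves it.
- lamp_switch_tip (a point): centre of the yellow ball (26 mm in diameter) at the end of the 80 mm lever. It swings in a vertical plane along the base's x axis, from 38 mm behind to 38 mm ahead of the base's centre, 92 mm above the bench at both ends and 102 mm midway.
- lamp_switch_base: fixed grey block of the lamp switch, 70 x 50 x 25 mm. Origin: centre of its underside; x is the direction in which the lever is thrown to switch on.
- lacquer: to be left alone: small amber lacquer bottle, 28 mm in diameter, 55 mm high, upright on the mat. Origin: centre of its underside.
- spool_green: to be left alone: thread spool, green, 28 mm in diameter, 38 mm high, upright on the mat. Origin: centre of its underside.
- spool_blue: to be left alone: thread spool, blue, 28 mm in diameter, 38 mm high. Origin: centre of its underside.
- thinner: to be left alone: amber bottle, 32 mm in diameter, 65 mm high. Origin: centre of its underside.
- bead_jar: to be left alone: glass jar, 48 mm in diameter, 50 mm high. Origin: centre of its underside.
- cork_block: to be left alone: cork block, 50 x 35 x 20 mm. Origin: centre of its underside.
There are look-alikes about, which are no part of the job. Leave any purple look-alike of the stand_c alone. What is shaped like the stand_b but turquoise is not meant.

How it is judged (in metres and radians):
On the way, in this order (a step that is already met when the one before it is completed fails the run):
1. all stands seated in carousel cups, the lamp on and the pointer at the mark (within 0.12 rad) (value of joint carousel between -0.12 and 0.12 rad and value of joint lamp_switch above 0.8 rad and (distance between stand_a and cup0 below 0.008 m or distance between stand_a and cup1 below 0.008 m or distance between stand_a and cup2 below 0.008 m or distance between stand_a and cup3 below 0.008 m) and angle between each of stand_a, stand_b, stand_c, stand_d's own z axis and vertical below 0.12 rad and (distance between stand_b and cup0 below 0.008 m or distance between stand_b and cup1 below 0.008 m or distance between stand_b and cup2 below 0.008 m or distance between stand_b and cup3 below 0.008 m) and (distance between stand_c and cup0 below 0.008 m or distance between stand_c and cup1 below 0.008 m or distance between stand_c and cup2 below 0.008 m or distance between stand_c and cup3 below 0.008 m) and (distance between stand_d and cup0 below 0.008 m or distance between stand_d and cup1 below 0.008 m or distance between stand_d and cup2 below 0.008 m or distance between stand_d and cup3 below 0.008 m)), for 0.2 s.
2. a quarter turn made anticlockwise, lamp on, all stands seated (value of joint carousel between 1.2 and 2.2 rad and value of joint lamp_switch above 0.8 rad and (distance between stand_a and cup0 below 0.008 m or distance between stand_a and cup1 below 0.008 m or distance between stand_a and cup2 below 0.008 m or distance between stand_a and cup3 below 0.008 m) and angle between each of stand_a, stand_b, stand_c, stand_d's own z axis and vertical below 0.12 rad and (distance between stand_b and cup0 below 0.008 m or distance between stand_b and cup1 below 0.008 m or distance between stand_b and cup2 below 0.008 m or distance between stand_b and cup3 below 0.008 m) and (distance between stand_c and cup0 below 0.008 m or distance between stand_c and cup1 below 0.008 m or distance between stand_c and cup2 below 0.008 m or distance between stand_c and cup3 below 0.008 m) and (distance between stand_d and cup0 below 0.008 m or distance between stand_d and cup1 below 0.008 m or distance between stand_d and cup2 below 0.008 m or distance between stand_d and cup3 below 0.008 m)), for 0.1 s.
3. half a turn made, lamp on, all stands seated (value of joint carousel between 2.7 and 3.7 rad and value of joint lamp_switch above 0.8 rad and (distance between stand_a and cup0 below 0.008 m or distance between stand_a and cup1 below 0.008 m or distance between stand_a and cup2 below 0.008 m or distance between stand_a and cup3 below 0.008 m) and angle between each of stand_a, stand_b, stand_c, stand_d's own z axis and vertical below 0.12 rad and (distance between stand_b and cup0 below 0.008 m or distance between stand_b and cup1 below 0.008 m or distance between stand_b and cup2 below 0.008 m or distance between stand_b and cup3 below 0.008 m) and (distance between stand_c and cup0 below 0.008 m or distance between stand_c and cup1 below 0.008 m or distance between stand_c and cup2 below 0.008 m or distance between stand_c and cup3 below 0.008 m) and (distance between stand_d and cup0 below 0.008 m or distance between stand_d and cup1 below 0.008 m or distance between stand_d and cup2 below 0.008 m or distance between stand_d and cup3 below 0.008 m)), for 0.1 s.
4. three quarters made, lamp on, all stands seated (value of joint carousel between 4.2 and 5.2 rad and value of joint lamp_switch above 0.8 rad and (distance between stand_a and cup0 below 0.008 m or distance between stand_a and cup1 below 0.008 m or distance between stand_a and cup2 below 0.008 m or distance between stand_a and cup3 below 0.008 m) and angle between each of stand_a, stand_b, stand_c, stand_d's own z axis and vertical below 0.12 rad and (distance between stand_b and cup0 below 0.008 m or distance between stand_b and cup1 below 0.008 m or distance between stand_b and cup2 below 0.008 m or distance between stand_b and cup3 below 0.008 m) and (distance between stand_c and cup0 below 0.008 m or distance between stand_c and cup1 below 0.008 m or distance between stand_c and cup2 below 0.008 m or distance between stand_c and cup3 below 0.008 m) and (distance between stand_d and cup0 below 0.008 m or distance between stand_d and cup1 below 0.008 m or distance between stand_d and cup2 below 0.008 m or distance between stand_d and cup3 below 0.008 m)), for 0.1 s.
5. one full turn made: the pointer at the mark again (within 0.12 rad), lamp on, all stands seated (value of joint carousel between 6.16319 and 6.40319 rad and value of joint lamp_switch above 0.8 rad and (distance between stand_a and cup0 below 0.008 m or distance between stand_a and cup1 below 0.008 m or distance between stand_a and cup2 below 0.008 m or distance between stand_a and cup3 below 0.008 m) and angle between each of stand_a, stand_b, stand_c, stand_d's own z axis and vertical below 0.12 rad and (distance between stand_b and cup0 below 0.008 m or distance between stand_b and cup1 below 0.008 m or distance between stand_b and cup2 below 0.008 m or distance between stand_b and cup3 below 0.008 m) and (distance between stand_c and cup0 below 0.008 m or distance between stand_c and cup1 below 0.008 m or distance between stand_c and cup2 below 0.008 m or distance between stand_c and cup3 below 0.008 m) and (distance between stand_d and cup0 below 0.008 m or distance between stand_d and cup1 below 0.008 m or distance between stand_d and cup2 below 0.008 m or distance between stand_d and cup3 below 0.008 m)), for 0.2 s.
At the end, for the whole second after the job is handed in: Every stand is upright (within 0.12 rad) and at rest on the floor of a well of the drying tray (its origin within 8 mm of the well site), the lamp switch is off (below 0.2 rad) and the carousel is still one full turn on, its pointer within 0.2 rad of the mark (joint 6.08 to 6.48) ((distance between stand_a and well0 below 0.008 m or distance between stand_a and well1 below 0.008 m or distance between stand_a and well2 below 0.008 m or distance between stand_a and well3 below 0.008 m) and angle between each of stand_a, stand_b, stand_c, stand_d's own z axis and vertical below 0.12 rad and (distance between stand_b and well0 below 0.008 m or distance between stand_b and well1 below 0.008 m or distance between stand_b and well2 below 0.008 m or distance between stand_b and well3 below 0.008 m) and (distance between stand_c and well0 below 0.008 m or distance between stand_c and well1 below 0.008 m or distance between stand_c and well2 below 0.008 m or distance between stand_c and well3 below 0.008 m) and (distance between stand_d and well0 below 0.008 m or distance between stand_d and well1 below 0.008 m or distance between stand_d and well2 below 0.008 m or distance between stand_d and well3 below 0.008 m) and value of joint lamp_switch below 0.2 rad and value of joint carousel between 6.08319 and 6.48319 rad and linear speed of each of stand_a, stand_b, stand_c, stand_d below 0.03 m/s); the robot touches nothing.
It fails at once if one of the other things on the bench (bottles, spools, jar, cork block) is shifted by more than 5 cm (distance of any of lacquer, spool_green, spool_blue, thinner, bead_jar, cork_block from where it was at the start of the episode above 0.05 m).
Of stand_a, stand_b, stand_c, stand_d only 2 to 3 are there at a start; the rules pass over those that are not, and their reading is None.
At some moment in a run one of stand_a, stand_b, stand_c, stand_d may be knocked a few centimetres aside while the robot is not near it.
Once in a run the grip may slacken for a moment while it holds something.
It also fails if it takes over 210 s, if anything falls off the work surface, if the arm or the gripper's body presses on something with over 40 N, if the wrist force passes 120 N, or if a joint passes its speed limit or range.

## Working session

There is one attempt and no reset: what is moved stays moved. The work goes in short steps, each a Python script; the robot and the scene stay as the last script left them, time stands still between calls to the robot, and variables do not carry over. Pictures are saved under pics/ and viewed, at most 14 in all, crops included, and the job is handed in when it is done.

```bash
ls; mkdir -p pics
cat > h.py <<'E'
from rig import *
import numpy as np, cv2
def snap(n, f=None):
    s=snapshot(n)
    if f: cv2.imwrite('pics/'+f+'.png', cv2.cvtColor(s['image'],cv2.COLOR_RGB2BGR))
    return s
def ray(s,u,v):
    K=np.array([[s['fx'],0,s['cx']],[0,s['fy'],s['cy']],[0,0,1.]])
    p=cv2.undistortPoints(np.array([[[u,v]]],float),K,np.array([s['k1'],0,0,0]))[0,0]
    d=np.array(s['rotation'])@np.array([p[0],-p[1],-1.]); return np.array(s['origin'],float),d/np.linalg.norm(d)
def onz(s,u,v,z):
    o,d=ray(s,u,v); return o+d*(z-o[2])/d[2]
E
python3 - <<'E'
from h import *
for n in('top','side'):
    s=snap(n,n+'0'); print({k:np.round(v,3) for k,v in s.items() if k!='image'})
print(observe())
E
```

```text
pics
{'fx': np.float64(453.314), 'fy': np.float64(453.314), 'cx': np.float64(317.326), 'cy': np.float64(196.141), 'k1': np.float64(-0.047), 'origin': array([ 373.06 ,   64.5  , 1447.162]), 'rotation': array([ 0.121, -0.094, -1.555])}
{'fx': np.float64(371.125), 'fy': np.float64(371.125), 'cx': np.float64(322.451), 'cy': np.float64(206.207), 'k1': np.float64(-0.083), 'origin': array([242.213, 857.864, 668.743]), 'rotation': array([ 0.263, -1.334, -2.482])}
{'t': 0.1, 'joint_positions': array([-1.30799091e+00,  3.14161936e-01, -4.79661646e-02,  1.21024918e+00,
        2.06511099e-05,  1.57080416e+00]), 'qvel': array([ 1.02225580e-03, -1.93890408e-03,  3.51599816e-03,  1.68580064e-03,
       -7.79450690e-05,  1.66502314e-03]), 'joint_torque': array([-2.69693137e-04, -5.40767956e+01,  3.40541196e+01,  1.11818683e-02,
        6.58039016e-05, -1.19731118e-05]), 'eef_pos': array([ 155.74813206, -578.90468658,  247.52248651]), 'tcp_rot': array([-3.11295434e+00, -4.11408885e-01,  2.93085875e-04]), 'wrist_force': array([-0.02213441,  0.62486637,  0.00511954]), 'ft_torque': array([-0.02608159, -0.0208562 , -0.01897829]), 'gripper_force': 0.0, 'gripper_width': 0.9999593132450009}
```

View pics/top0.png

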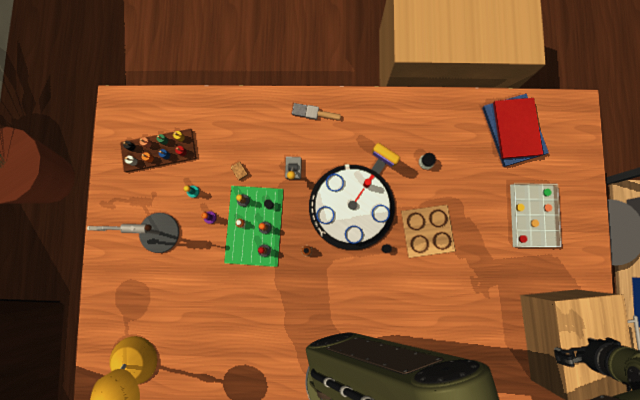

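View pics/side0.png

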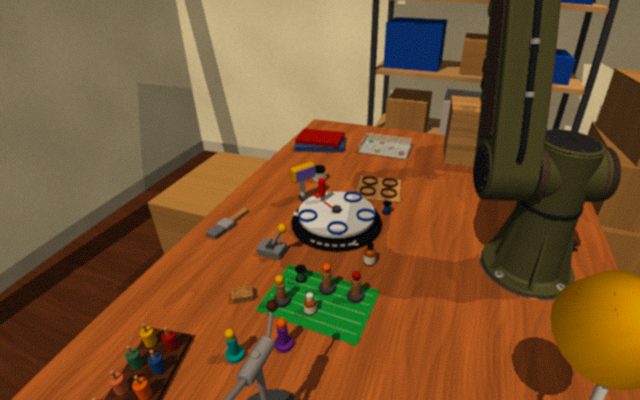

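The top view shows the mat around (254,226), the carousel around (352,207), the tray around (428,231) and the switch around (292,168). I'll enlarge both views to tell the objects apart.

```bash
sed -i "s/np.array(s\['rotation'\])@/cv2.Rodrigues(np.array(s['rotation'],float))[0]@/" h.py
python3 - <<'E'
import cv2
a=cv2.imread('pics/top0.png')[135:275,170:460]; cv2.imwrite('pics/c1.png',cv2.resize(a,None,fx=2.75,fy=2.75,interpolation=3))
b=cv2.imread('pics/side0.png')[150:370,200:410]; cv2.imwrite('pics/c2.png',cv2.resize(b,None,fx=2.7,fy=2.7,interpolation=3))
E
```

```text
(no output)
```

View pics/c1.png

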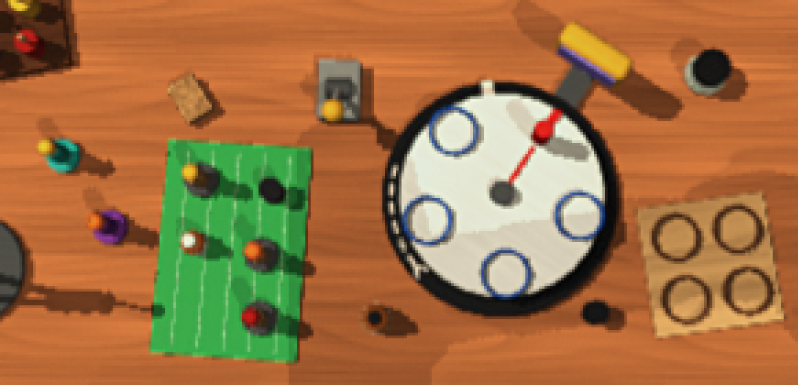

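View pics/c2.png

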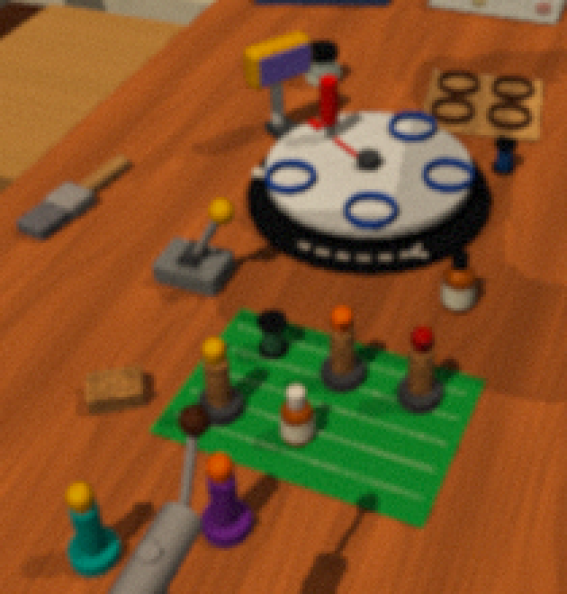

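The scene holds three stands: yellow, orange and red. The white-topped object at crop (192,240) is the lacquer bottle. The turquoise and purple stands at top px (192,190) and (209,217) are decoys. The lever leans toward the robot (off), and the wide white mark is at top px (347,167). Next I'll measure everything.

```bash
cat >> h.py <<'E'
HUE={'b':(20,32),'c':(6,16),'a':(0,5)}
def mask(s,lo,hi):
    return cv2.inRange(cv2.cvtColor(s['image'],cv2.COLOR_RGB2HSV),np.array(lo),np.array(hi))
def blobs(m,amin=6,box=None):
    if box:
        k=np.zeros_like(m);k[box[1]:box[3],box[0]:box[2]]=m[box[1]:box[3],box[0]:box[2]];m=k
    n,_,st,c=cv2.connectedComponentsWithStats(m)
    return sorted([(int(st[i,4]),*np.round(c[i],1)) for i in range(1,n) if st[i,4]>=amin],reverse=True)
def tri(s1,p1,s2,p2):
    (o1,d1),(o2,d2)=ray(s1,*p1),ray(s2,*p2)
    t=np.linalg.lstsq(np.c_[d1,-d2],o2-o1,rcond=None)[0]
    a,b=o1+t[0]*d1,o2+t[1]*d2
    return (a+b)/2,np.linalg.norm(a-b)
def circ(P):  # least squares circle of xy points
    P=np.array(P)[:,:2]; q=np.linalg.lstsq(np.c_[2*P,np.ones(len(P))],(P**2).sum(1),rcond=None)[0]
    return q[:2],np.sqrt(q[2]+q[:2]@q[:2])
E
python3 - <<'E'
from h import *
t,s=snap('top'),snap('side')
hsv=lambda q,u,v:cv2.cvtColor(q['image'],cv2.COLOR_RGB2HSV)[v,u]
for u,v in[(241,198),(240,200),(263,226),(262,250),(240,223),(291,175),(368,182),(335,182),(352,207),(360,195),(416,220),(347,167),(352,170),(255,215)]: print('top',u,v,hsv(t,u,v))
for u,v in[(279,279),(326,268),(356,275),(281,228),(321,187),(310,297),(307,215)]: print('side',u,v,hsv(s,u,v))
for n,q,b in(('top',t,(220,140,400,270)),('side',s,(240,160,400,330))):
    print(n,'redish',blobs(mask(q,(0,190,110),(5,255,255)),4,b)[:8])
    print(n,'orange',blobs(mask(q,(7,205,170),(15,255,255)),4,b)[:8])
    print(n,'yellow',blobs(mask(q,(18,150,130),(32,255,255)),4,b)[:8])
    print(n,'blue',blobs(mask(q,(100,120,40),(130,255,255)),6,b)[:8])
E
```

```text
top 241 198 [ 18 215 145]
top 240 200 [ 18 211 122]
top 263 226 [ 11 221 225]
top 262 250 [  1 221 165]
top 240 223 [ 29  41 168]
top 291 175 [ 21 207 230]
top 368 182 [  1 219 229]
top 335 182 [ 35  21 231]
top 352 207 [30 21 73]
top 360 195 [  7 107 210]
top 416 220 [ 16 148 191]
top 347 167 [ 18  55 227]
top 352 170 [ 36  22 243]
top 255 215 [ 60 120 147]
side 279 279 [ 21 255 210]
side 326 268 [ 12 255 204]
side 356 275 [  0 255 155]
side 281 228 [ 21 255 206]
side 321 187 [  1 255 140]
side 310 297 [ 16  65 166]
side 307 215 [ 18  45 203]
top redish [(50, np.float64(368.3), np.float64(180.4)), (24, np.float64(260.2), np.float64(249.7)), (10, np.float64(358.5), np.float64(195.5))]
top orange [(24, np.float64(261.1), np.float64(225.7))]
top yellow [(233, np.float64(386.0), np.float64(152.8)), (47, np.float64(290.3), np.float64(174.5)), (26, np.float64(238.6), np.float64(197.2)), (4, np.float64(252.5), np.float64(265.0)), (4, np.float64(237.5), np.float64(264.0))]
top blue [(49, np.float64(334.2), np.float64(178.8)), (46, np.float64(353.6), np.float64(236.7)), (28, np.float64(382.2
[... 474 characters left out ...]
loat64(261.4)), (73, np.float64(260.1), np.float64(214.6)), (62, np.float64(262.8), np.float64(196.0)), (59, np.float64(395.4), np.float64(304.9)), (57, np.float64(345.2), np.float64(184.6)), (53, np.float64(280.1), np.float64(321.7))]
side yellow [(151, np.float64(299.0), np.float64(169.0)), (59, np.float64(281.1), np.float64(227.1)), (55, np.float64(278.3), np.float64(278.6))]
side blue [(91, np.float64(305.0), np.float64(173.7)), (68, np.float64(366.8), np.float64(214.4)), (60, np.float64(337.3), np.float64(228.0)), (59, np.float64(306.6), np.float64(215.3)), (26, np.float64(386.2), np.float64(209.3)), (22, np.float64(353.7), np.float64(193.0)), (19, np.float64(351.7), np.float64(200.0))]
```

```bash
cat > m.py <<'E'
from h import *
t,s=snap('top'),snap('side')
def f(n,a,b): 
    p,e=tri(t,a,s,b); print(n,np.round(p,1),'gap',round(e,1)); return p
ob=blobs(mask(s,(7,205,150),(15,255,255)),4,(315,255,340,280))
f('yellow',(238.6,197.2),(278.3,278.6)); f('orange',(261.1,225.7),ob[0][1:]); f('red',(260.2,249.7),(355.8,273.8)); f('ball',(290.3,174.5),(281.1,227.1))
f('handle',(368.3,180.4),(320.3,187.3))
for n,q,b in(('top',t,(300,155,405,255)),('side',s,(290,185,390,250))):
    bm=mask(q,(100,90,40),(130,255,255))
    k=np.zeros_like(bm);k[b[1]:b[3],b[0]:b[2]]=bm[b[1]:b[3],b[0]:b[2]]
    nn,lab=cv2.connectedComponents(cv2.dilate(k,np.ones((3,3),np.uint8)))
    for i in range(1,nn):
        v,u=np.where((lab==i)&(k>0))
        if len(u)<25: continue
        P=[onz(q,a,c,50) for a,c in zip(u,v)]; print(n,'cup',*[np.round(x,1) for x in circ(P)],len(u))
    w=cv2.inRange(cv2.cvtColor(q['image'],cv2.COLOR_RGB2HSV),np.array((0,0,95)),np.array((180,75,255)))
    k=np.zeros_like(w);k[b[1]:b[3],b[0]:b[2]]=w[b[1]:b[3],b[0]:b[2]]
    k=cv2.morphologyEx(cv2.bitwise_or(k,cv2.inRange(bm,1,255)*(k*0+1)),cv2.MORPH_CLOSE,np.ones((5,5),np.uint8))
    c=max(cv2.findContours(k,cv2.RETR_EXTERNAL,cv2.CHAIN_APPROX_NONE)[0],key=cv2.contourArea)
    h=cv2.convexHull(c)[:,0]; P=[onz(q,*p,45) for p in h]; print(n,'disc',*[np.round(x,1) for x in circ(P)])
d=t['image'].max(2); k=np.zeros_like(d); k[200:265,398:462]=255*(d[200:265,398:462]<115)
cs=[c for c in cv2.findContours(k,cv2.RETR_EXTERNAL,cv2.CHAIN_APPROX_NONE)[0] if cv2.contourArea(c)>60]
for c in cs:
    P=[onz(t,*p,16) for p in c[:,0]]; print('well',*[np.round(x,1) for x in circ(P)],cv2.contourArea(c))
# tray outline by hue/sat
print('tray px',t['image'][215,406],t['image'][265,430])
print('mark',onz(t,347.4,167,40))
print('switch base', onz(t,292.6,168,25))
E
python3 m.py
```

```text
yellow [556.5 330.8  78. ] gap 2.0
orange [470.  258.5  80.6] gap 2.0
red [397.4 258.9  80.1] gap 1.1
ball [625.6 172.5  94.2] gap 1.6
handle [609.8 -65.4  85.8] gap 2.1
top cup [ 686.9 -120.3] 16.8 46
top cup [611.   37.9] 26.4 74
top cup [507.9  66.2] 26.1 66
top cup [ 515.2 -105.7] 25.9 66
top cup [448.8 -22.7] 26.0 65
top disc [540.1 -11.5] 121.3
side cup [ 515.2 -103.5] 25.6 64
side cup [400.7 -66.1] 10.4 28
side cup [611.2  39.9] 25.6 77
side cup [449.5 -20.6] 26.2 86
side cup [508.6  67.7] 25.8 80
side disc [  760.3 -3515.7] 1387.9
well [ 494.9 -220.9] 26.8 225.0
well [ 505.2 -291.9] 26.9 223.5
tray px [184 134  77] [194 108  56]
mark [661.03333916  -3.55581275  40.        ]
switch base [658.89555387 170.81886841  25.        ]
```

```bash
cat > m2.py <<'E'
from h import *
t,s=snap('top'),snap('side')
C=np.array([(611.1,38.9),(508.2,67),(449.2,-21.6),(515.2,-104.6)])
hub,r=circ(C); a=np.arctan2(*(C-hub).T[::-1])-np.radians([72,144,216,288])
a=(a+np.pi)%(2*np.pi)-np.pi
print('hub',hub,r,'pointer',np.degrees(a),a.mean(),'handle',hub+75*np.array([np.cos(a.mean()),np.sin(a.mean())]))
for n,q,b in(('top',t,(335,160,360,174)),('side',s,(288,200,302,220))):
    k=mask(q,(0,0,150),(60,90,255)); bl=blobs(k,3,b); print(n,'mark',bl)
    for x in bl[:2]: p=onz(q,x[1],x[2],36); print(p,np.degrees(np.arctan2(p[1]-hub[1],p[0]-hub[0])),np.hypot(*(p[:2]-hub)))
h=cv2.cvtColor(t['image'],cv2.COLOR_RGB2HSV)
for th in(115,130,145):
  d=t['image'].max(2); k=np.zeros_like(d); k[203:258,404:454]=255*(d[203:258,404:454]<th)
  for c in cv2.findContours(k,cv2.RETR_EXTERNAL,cv2.CHAIN_APPROX_NONE)[0]:
    if cv2.contourArea(c)<60: continue
    P=[onz(t,*p,16) for p in c[:,0]]; print(th,'well',*[np.round(x,1) for x in circ(P)],cv2.contourArea(c))
d=s['image'].max(2); k=np.zeros_like(d); k[172:205,355:405]=255*(d[172:205,355:405]<90)
for c in cv2.findContours(k,cv2.RETR_EXTERNAL,cv2.CHAIN_APPROX_NONE)[0]:
    if cv2.contourArea(c)<20: continue
    P=[onz(s,*p,16) for p in c[:,0]]; print('side well',*[np.round(x,1) for x in circ(P)],cv2.contourArea(c))
cv2.imwrite('pics/m.png',np.vstack([cv2.resize(cv2.cvtColor(t['image'][150:265,300:460],cv2.COLOR_RGB2BGR),None,fx=4,fy=4,interpolation=0)]))
E
python3 m2.py
```

```text
hub [540.01293194 -17.5921536 ] 90.63902046122199 pointer [-33.5261995  -33.39001149 -33.4730056  -33.91711085] -0.5860219049990526 handle [602.4989836  -59.07098373]
top mark [(119, np.float64(348.7), np.float64(170.4))]
[650.93385867  -7.91617841  36.        ] 4.985467628197326 111.34215949922371
side mark [(13, np.float64(300.2), np.float64(207.8)), (9, np.float64(295.3), np.float64(213.1))]
[653.7811204   -7.20555696  36.        ] 5.216422738327816 114.2413326916463
[656.14435022  24.37316667  36.        ] 19.86785957405005 123.4811500490097
115 well [ 494.9 -220.9] 26.8 225.0
115 well [ 505.2 -292. ] 26.9 224.0
130 well [ 424.3 -231.8] 27.0 231.5
130 well [ 434.6 -302.6] 25.4 64.0
130 well [ 494.6 -221.2] 27.5 236.0
130 well [ 505.3 -292.1] 27.6 237.0
145 well [ 424.3 -231.6] 27.5 240.0
145 well [ 434.9 -302.2] 27.7 242.5
145 well [ 494.7 -221.5] 28.3 250.0
145 well [ 505.  -291.9] 28.3 249.5
side well [ 415.2 -158. ] 12.1 22.5
side well [ 429.6 -256.3] 48.8 206.5
side well [ 516.1 -228.1] 58.5 218.0
```

View pics/m.png

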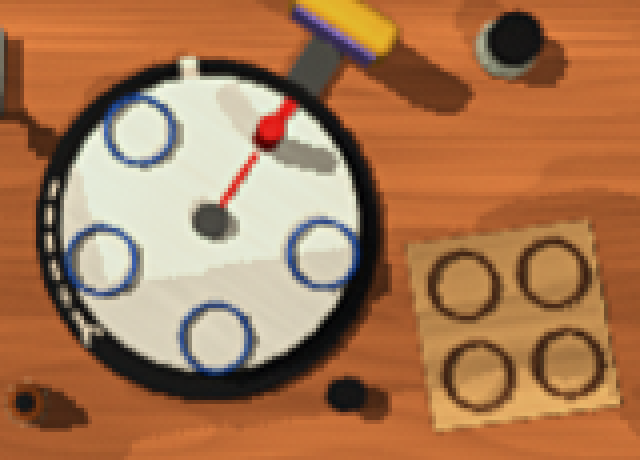

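The crop shows the white mark at (189,68), which is top px (347.3,167). The four wells and cups are clean rings. I'll triangulate the mark from both views.

Run:
```python
from h import *
t,s=snap('top'),snap('side'); hub=np.array([540,-17.6])
for a in[(347.3,167)]:
  for b in[(295.3,213.1),(295.6,213.7),(297,211)]:
    p,e=tri(t,a,s,b);print(p,e,np.degrees(np.arctan2(*(p[:2]-hub)[::-1])),np.hypot(*(p[:2]-hub)))
# lamp head
for b in [(313,167)]: pass
print(s['image'][202:220,288:306].sum(2))
o=observe()
import scipy.spatial.transform as T
print(T.Rotation.from_rotvec(o['tcp_rot']).as_matrix().round(2))
```

```text
[668.05597288  -3.84024915  14.72702116] 3.8476254522746713 6.132961670288003 128.79310126701967
[667.95906979  -4.14715403  12.37897168] 2.648204363740259 6.001685482315657 128.66430199258977
[664.14938294  -4.08984537  23.74782253] 0.4272708775304284 6.210589008804846 124.8823188581724
[[204 196 210 221 223 233 244 265 252 271 271 273 250 281 352 450 512 512]
 [205 210 221 235 243 264 248 262 272 277 274 276 298 359 466 531 560 524]
 [221 225 249 244 260 257 272 258 274 260 268 279 370 464 546 564 561 541]
 [233 252 247 266 273 259 260 253 270 272 266 343 446 527 577 572 571 560]
 [247 272 257 259 266 258 259 266 267 261 272 371 502 564 580 562 556 564]
 [251 272 263 254 249 268 278 271 286 246 307 438 528 578 566 564 567 569]
 [262 267 255 271 273 272 262 270 262 209 304 473 550 559 558 536 522 506]
 [271 254 260 275 269 262 278 254 219 194 303 503 547 514 472 416 377 368]
 [247 241 254 258 265 266 269 260 199 197 337 498 500 382 315 252 216 202]
 [262 262 272 266 281 289 345 340 271 238 349 445 378 246 179 173 205 246]
 [259 261 282 273 285 368 440 444 386 344 380 323 221 164 225 311 380 406]
 [263 258 264 264 311 411 491 514 471 438 351 241 168 258 385 472 515 538]
 [262 262 276 257 312 378 427 465 462 422 312 190 249 397 521 557 567 573]
 [275 270 269 278 270 283 297 307 319 302 248 219 330 496 572 562 572 581]
 [283 288 281 294 234 160 120 144 163 160 153 215 349 505 567 574 572 558]
 [274 271 279 249 158 102  39  53   7  42 106 171 306 429 485 516 525 542]
 [283 281 263 216 138  44  29   4  38  25  95 155 215 284 355 397 430 467]
 [277 287 267 207 109  62  50  31   9  31  95 167 185 203 219 241 284 303]]
[[ 0.97  0.26  0.  ]
 [ 0.26 -0.97 -0.  ]
 [ 0.    0.   -1.  ]]
```

```bash
cat >> h.py <<'E'
from scipy.spatial.transform import Rotation as R
def down(yaw): return (R.from_euler('z',yaw)*R.from_rotvec([np.pi,0,0])).as_rotvec()
def yawfor(p,yaw):
    best=None
    for y in (yaw,yaw+np.pi,yaw-np.pi):
        q=ik(p,down(y))
        if q is not None and (best is None or abs(q[5])<best[0]): best=(abs(q[5]),y)
    return best[1]
def st(tag=''):
    o=observe(); print(tag,'t',round(o['t'],1),'p',np.round(o['eef_pos'],1),'w',round(o['gripper_width'],3),'gf',round(o['gripper_force'],1),'F',np.round(o['wrist_force'],1)); return o
ZT=200
def pick(x,y,z0=0,yaw=0,op=.6):
    w=yawfor([x,y,ZT],yaw)
    move_ptp([x,y,ZT],down(w)); set_gripper(op)
    line_to([x,y,z0+85],vel=250)
    if line_to([x,y,z0+44],vel=100,threshold=12): st('PICK CONTACT')
    set_gripper(0); st('grip'); line_to([x,y,ZT],vel=200); return st('lifted')
def place(x,y,z0,yaw=0,op=.6):
    w=yawfor([x,y,ZT],yaw)
    move_ptp([x,y,ZT],down(w)); o=st('over')
    line_to([x,y,z0+44+18],vel=200)
    hit=line_to([x,y,z0+43.5],vel=40,threshold=10); o=st('down hit=%s'%hit)
    h=o['eef_pos'][2]-44-z0
    if h>5: print('NOT SEATED',h); return False
    set_gripper(op); line_to([x,y,ZT],vel=250); return True
E
python3 - <<'E'
from h import *
for p in[(470,258.5),(508,67),(449,-21.6),(611,39),(556.5,331),(397.4,259),(424,-231.6),(505,-292)]:
    w=yawfor([*p,ZT],0); print(p,w,np.round(ik([*p,60],down(w)),2))
pick(470,258.5)
snap('top','p1t');snap('side','p1s')
E
```

```text
(470, 258.5) 3.141592653589793 [ 0.5   0.35 -0.46  0.76  0.    0.5 ]
(508, 67) -3.141592653589793 [ 0.13  0.31 -0.52  0.74  0.    0.13]
(449, -21.6) 3.141592653589793 [-0.05  0.21 -0.66  0.7   0.   -0.05]
(611, 39) 3.141592653589793 [ 0.06  0.47 -0.27  0.83  0.    0.06]
(556.5, 331) -3.141592653589793 [ 0.54  0.53 -0.18  0.87  0.    0.54]
(397.4, 259) 3.141592653589793 [ 0.58  0.25 -0.61  0.72  0.    0.58]
(424, -231.6) 3.141592653589793 [-0.5   0.26 -0.59  0.72  0.   -0.5 ]
(505, -292) 3.141592653589793 [-0.52  0.42 -0.35  0.8   0.   -0.52]
grip t 5.6 p [470.7 258.8  44.9] w 0.238 gf 58.4 F [-0.9 -1.1  6.2]
lifted t 6.5 p [469.2 258.1 198.7] w 0.246 gf 58.7 F [ 0.   0.3 -2.2]
```

Run:
```python
from h import *
ok=place(508.2,67,45)
if ok:
    t,s=snap('top','p2t'),snap('side','p2s')
    cv2.imwrite('pics/p2.png',cv2.resize(cv2.cvtColor(s['image'][150:330,240:420],cv2.COLOR_RGB2BGR),None,fx=3,fy=3,interpolation=3))
```

```text
over t 7.4 p [508.   67.3 199.6] w 0.241 gf 58.7 F [ 0.6  0.3 -2.2]
down hit=False t 8.7 p [508.1  66.9  88.4] w 0.241 gf 58.6 F [ 0.6  0.3 -2.2]
```

View pics/p2.png

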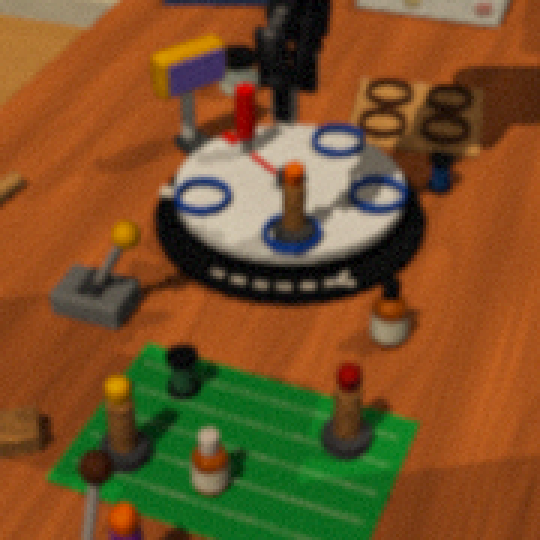

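The orange stand is seated in cup 1 (crop 293,230), and red and yellow are where they were. Next are those two, locating each again just before picking it.

```bash
cat >> h.py <<'E'
RNG={'a':((0,190,90),(5,255,255)),'c':((6,190,140),(15,255,255)),'b':((17,170,110),(32,255,255))}
def locate(k,tb,sb):
    t,s=snap('top'),snap('side')
    a,b=blobs(mask(t,*RNG[k]),4,tb),blobs(mask(s,*RNG[k]),4,sb)
    p,e=tri(t,a[0][1:],s,b[0][1:]); print(k,np.round(p,1),'gap',round(e,1),a[0],b[0]); return p,e
E
python3 - <<'E'
from h import *
MT,MS=(222,186,282,266),(255,250,380,345)
for k,c in(('a',(449.2,-21.6)),('b',(611.1,38.9))):
    ms=MS if k=='a' else (262,262,295,292)
    p,e=locate(k,MT,ms)
    if e>5 or not 70<p[2]<88: print('doubt');break
    o=pick(p[0],p[1])
    if o['gripper_width']<.15: print('lost');break
    if not place(*c,45): break
snap('top','p3t');s=snap('side','p3s')
cv2.imwrite('pics/p3.png',cv2.resize(cv2.cvtColor(s['image'][150:330,240:420],cv2.COLOR_RGB2BGR),None,fx=3,fy=3,interpolation=3))
E
```

```text
a [397.4 259.5  78.4] gap 1.1 (24, np.float64(260.1), np.float64(249.7)) (39, np.float64(355.7), np.float64(274.5))
grip t 12.5 p [398.1 259.9  44.9] w 0.245 gf 58.4 F [-0.2 -1.1  5.4]
lifted t 13.4 p [396.7 259.1 198.9] w 0.239 gf 58.6 F [-0.8  0.3 -1.7]
over t 14.6 p [449.  -20.9 199.6] w 0.241 gf 58.6 F [-0.4  0.2 -2.1]
down hit=False t 15.8 p [449.1 -21.6  88.4] w 0.241 gf 58.6 F [ 0.4 -0.5 -1.7]
b [556.6 330.6  75.9] gap 2.3 (30, np.float64(238.8), np.float64(197.3)) (74, np.float64(278.3), np.float64(279.2))
grip t 20.0 p [557.4 331.2  45.1] w 0.239 gf 58.5 F [0.4 0.4 5.5]
lifted t 20.9 p [555.7 330.1 198.4] w 0.243 gf 58.6 F [ 0.2  0.2 -1.3]
over t 22.1 p [611.   39.9 199.7] w 0.241 gf 58.6 F [-0.2  0.5 -1.7]
down hit=False t 23.3 p [611.   38.8  88.4] w 0.244 gf 58.6 F [-0.3  0.  -2.9]
```

View pics/p3.png

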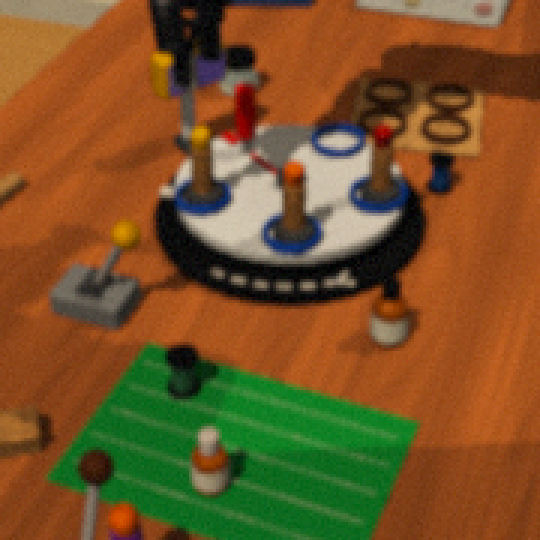

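All three stands are seated (crop 202,195 yellow, 293,232 orange, 379,190 red). Now the switch, pushed with closed fingers.

```bash
cat >> h.py <<'E'
def throw(x0,x1,y=172):
    w=yawfor([x0,y,ZT],0); move_ptp([x0,y,ZT],down(w)); set_gripper(0)
    line_to([x0,y,102],vel=200); hit=line_to([x1,y,102],vel=60,threshold=12); st('throw %s'%hit)
    xb=observe()['eef_pos'][0]-np.sign(x1-x0)*15
    line_to([xb,y,102]); line_to([xb,y,ZT],vel=200)
E
python3 - <<'E'
from h import *
throw(588,686)
move_ptp([588,172,300],down(yawfor([588,172,300],0)))
t,s=snap('top','p4t'),snap('side','p4s')
for q,b in((t,(275,145,310,190)),(s,(262,205,300,255))): print(blobs(mask(q,(18,150,130),(32,255,255)),6,b))
a=[blobs(mask(q,(18,150,130),(32,255,255)),6,b)[0][1:] for q,b in((t,(275,145,310,190)),(s,(262,205,300,255)))]
print(tri(t,a[0],s,a[1]))
E
```

```text
throw True t 27.6 p [679.1 171.8 100.7] w 0.005 gf 0.1 F [ 0.1  0.7 -0.9]
[]
[]Traceback (most recent call last):
  File "<stdin>", line 6, in <module>
IndexError: list index out of range
```

```bash
cat >> h.py <<'E'
HUB=np.array([540.0,-17.6]); MARK=0.108; RH=75
def hp(a,z=98): return [HUB[0]+RH*np.cos(a),HUB[1]+RH*np.sin(a),z]
def turn(a0,a1,vel=60,z=98):
    n=int(np.ceil(abs(a1-a0)/0.18)); F=[]
    for a in np.linspace(a0,a1,n+1)[1:]:
        line_to(hp(a,z),vel=vel); o=observe(); F.append([round(a,2),*np.round(o['wrist_force'],0),round(o['gripper_width'],3)])
        f=np.linalg.norm(o['wrist_force'])
        if f>60 or o['gripper_width']<.15: print('STOP',F[-1]); break
    return F
E
python3 - <<'E'
from h import *
a=-0.586; p=hp(a,ZT); move_ptp(p,down(yawfor(p,0))); set_gripper(.6)
t,s=snap('top'),snap('side')
for n,q,b in(('t',t,(275,145,310,190)),('s',s,(250,200,300,255))): print(n,blobs(mask(q,(18,150,110),(32,255,255)),4,b))
cv2.imwrite('pics/p5.png',cv2.resize(cv2.cvtColor(s['image'][150:280,230:410],cv2.COLOR_RGB2BGR),None,fx=4,fy=4,interpolation=3))
print(line_to(hp(a,130),vel=200),line_to(hp(a),vel=80,threshold=12)); st('low'); set_gripper(0); st('grip')
E
```

```text
t [(40, np.float64(291.1), np.float64(149.8))]
s [(56, np.float64(255.3), np.float64(221.6))]
False False
low t 31.9 p [602.4 -59.1  98. ] w 0.6 gf 0.0 F [-0.1  0.2  0.2]
grip t 32.2 p [602.8 -58.8  98.8] w 0.244 gf 58.5 F [-2.   2.   5.7]
```

View pics/p5.png

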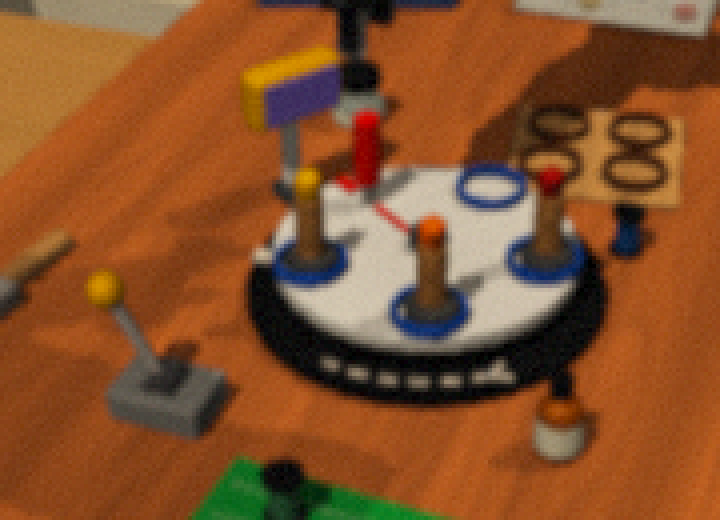

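The lever is on (leaning away from the robot) and the three stands are still in their cups. The handle grip closed with little force, so I'll turn to the mark and check.

Run:
```python
from h import *
for f in turn(-0.586,MARK,vel=40): print(f)
dwell(.4); st()
# let go, rise, look
set_gripper(.6); line_to(hp(MARK,ZT),vel=250)
p=[480,-250,350]; move_ptp(p,down(yawfor(p,0)))
t,s=snap('top','p6t'),snap('side','p6s')
A=cv2.resize(t['image'][150:265,300:410],None,fx=4,fy=4,interpolation=3);B=cv2.resize(s['image'][165:265,275:395],None,fx=2.5,fy=4,interpolation=3)
B=cv2.resize(s['image'][160:275,280:395],None,fx=3,fy=3,interpolation=3);B=cv2.copyMakeBorder(B,0,A.shape[0]-B.shape[0],0,0,0)
cv2.imwrite('pics/p6.png',cv2.cvtColor(np.hstack([A,B]),cv2.COLOR_RGB2BGR))
bm=mask(t,(100,90,40),(130,255,255))
m=mask(t,(0,120,110),(8,255,255)); print(blobs(m,4,(320,160,400,225)))
```

```text
[np.float64(-0.41), np.float64(-1.0), np.float64(3.0), np.float64(6.0), 0.239]
[np.float64(-0.24), np.float64(-2.0), np.float64(2.0), np.float64(6.0), 0.243]
[np.float64(-0.07), np.float64(-1.0), np.float64(1.0), np.float64(6.0), 0.24]
[np.float64(0.11), np.float64(-2.0), np.float64(1.0), np.float64(7.0), 0.245]
 t 34.5 p [615.1  -8.5  98.8] w 0.242 gf 58.8 F [-0.8  0.9  6.8]
[(63, np.float64(349.6), np.float64(175.6)), (30, np.float64(350.7), np.float64(192.4)), (14, np.float64(374.5), np.float64(223.3))]
```

View pics/p6.png

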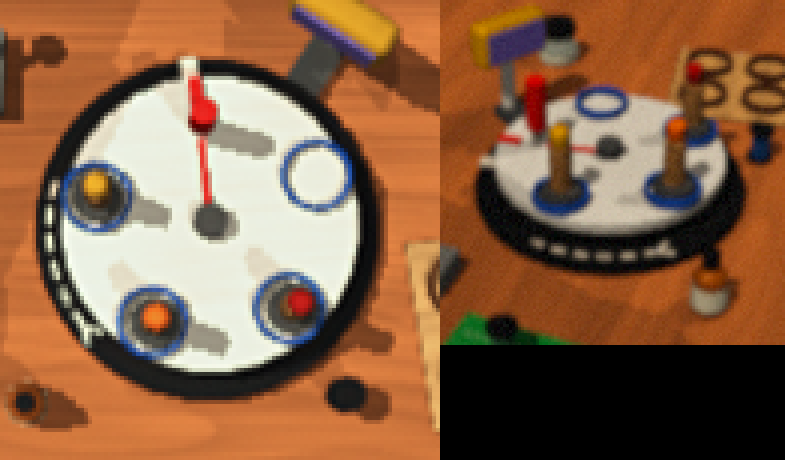

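The pointer tip (193,85) is at the white mark (189,68) and all the stands are seated. Forces stayed small, so the hub estimate is good. Now the full turn.

```bash
cat > tn.py <<'E'
from h import *
p=hp(MARK,ZT); move_ptp(p,down(yawfor(p,0))); set_gripper(.6)
line_to(hp(MARK,130),vel=200); print(line_to(hp(MARK),vel=80,threshold=12)); set_gripper(0); st('grip')
for k in range(4):
    F=turn(MARK+k*np.pi/2,MARK+(k+1)*np.pi/2,vel=60); print(np.array(F[-1],float),'max',np.abs(np.array(F)[:,1:4].astype(float)).max(0),'w',min(f[4] for f in F)); dwell(.3)
    if len(F)<9: break
    s=snap('side','turn%d'%k)
st('end')
E
python3 tn.py
python3 - <<'E'
import cv2,numpy as np
cv2.imwrite('pics/tt.png',np.vstack([np.hstack([cv2.resize(cv2.imread('pics/turn%d.png'%k)[150:260,270:400],None,fx=2.6,fy=2.6,interpolation=3) for k in r]) for r in((0,1),(2,3))]))
E
```

```text
False
grip t 39.6 p [615.1  -9.4  98.8] w 0.241 gf 58.8 F [-0.1  1.   4.7]
[ 1.68  -2.     0.    11.     0.245] max [ 2.  2. 11.] w 0.235
[ 3.25   2.    -2.     8.     0.242] max [ 2.  2. 11.] w 0.239
[ 4.82   1.    -1.     8.     0.243] max [3. 2. 9.] w 0.238
[6.39  3.    2.    7.    0.243] max [3. 2. 8.] w 0.24
end t 54.2 p [614.9  -8.   98.8] w 0.243 gf 59.4 F [2.  2.5 6.5]
```

View pics/tt.png

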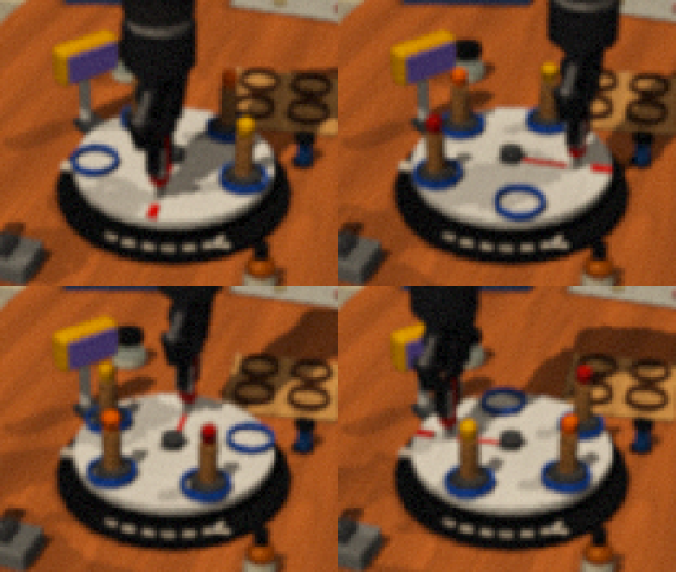

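All the stands stayed seated through every quarter turn, and the pointer is back at the mark. Now release, throw the switch off and locate the stands.

Run:
```python
from h import *
set_gripper(.6); line_to(hp(MARK,ZT),vel=250)
throw(743,642)
p=[480,-330,330]; move_ptp(p,down(yawfor(p,0)))
t,s=snap('top','p7t'),snap('side','p7s')
Y=((18,150,110),(32,255,255))
a=[blobs(mask(q,*Y),6,b)[0][1:] for q,b in((t,(275,140,310,190)),(s,(245,205,300,255)))]
print('ball',tri(t,a[0],s,a[1]))
for n,k in(('b',0),('c',1),('a',2)):
    g=MARK+np.radians(72*(k+1)); c=HUB+90*np.array([np.cos(g),np.sin(g)])
    res=[]
    for q in(t,s):
        K=np.array([[q['fx'],0,q['cx']],[0,q['fy'],q['cy']],[0,0,1.]]); M=cv2.Rodrigues(np.array(q['rotation'],float))[0]
        v=M.T@(np.array([*c,120])-q['origin']); u=cv2.projectPoints(np.array([[[v[0],-v[1],-v[2]]]]),np.zeros(3),np.zeros(3),K,np.array([q['k1'],0,0,0]))[0][0,0].astype(int)
        bl=blobs(mask(q,*RNG[n]),4,(u[0]-9,u[1]-8,u[0]+9,u[1]+8)); res.append(bl[0][1:] if bl else None)
    print(n,'cup',np.round(c,1), 'head', [np.round(x,1) for x in tri(t,res[0],s,res[1])] if None not in res else res)
A=cv2.resize(t['image'][150:265,260:460],None,fx=3.5,fy=3.5,interpolation=3);cv2.imwrite('pics/p7.png',cv2.cvtColor(A,cv2.COLOR_RGB2BGR))
```

```text
throw True t 58.7 p [650.  171.9 102.2] w 0.003 gf 1.5 F [ 2.7 -0.3  1.9]
ball (array([625.15286023, 171.8323446 ,  93.29908645]), np.float64(1.0036614789010796))
b cup [558.4  70.5] head [array([557.5,  70.7, 116.1]), np.float64(1.6)]
c cup [461.9  27.1] head [array([460.5,  25.1, 119.4]), np.float64(1.0)]
a cup [473.3 -78. ] head [array([473.8, -80.9, 116.5]), np.float64(2.4)]
```

View pics/p7.png

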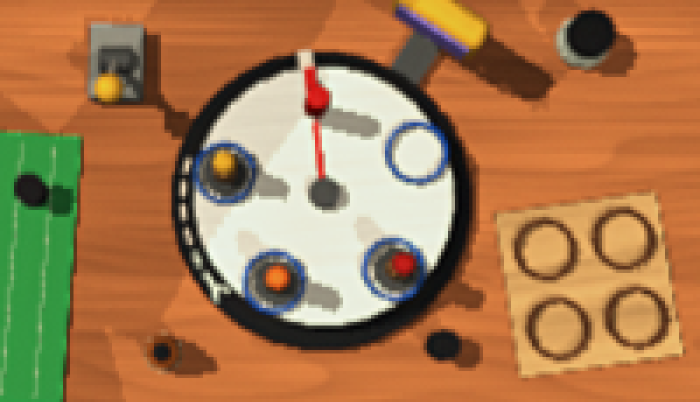

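The switch is off (ball at crop 110,88), and the pointer is still at the mark. Now I'll move the stands to the wells.

Run:
```python
from h import *
for n,c,w in(('a',(473.6,-79.5),(505,-291)),('c',(461.2,26.1),(424.3,-230.7)),('b',(558,70.6),(494.7,-220.3))):
    o=pick(*c,45)
    if o['gripper_width']<.15: print(n,'lost');break
    if not place(*w,6): print(n);break
p=[560,60,330]; move_ptp(p,down(yawfor(p,0)))
t,s=snap('top','p8t'),snap('side','p8s')
A=cv2.resize(t['image'][150:265,300:460],None,fx=3.4,fy=3.4,interpolation=3);B=cv2.resize(s['image'][150:212,340:415],None,fx=3.2,fy=3.2,interpolation=3);B=cv2.copyMakeBorder(B,0,A.shape[0]-B.shape[0],0,0,0)
cv2.imwrite('pics/p8.png',cv2.cvtColor(np.hstack([A,B]),cv2.COLOR_RGB2BGR))
```

```text
grip t 64.7 p [474.3 -79.7  89.9] w 0.239 gf 58.4 F [-0.4 -0.8  6. ]
lifted t 65.4 p [473.  -79.4 199. ] w 0.237 gf 58.7 F [-0.8 -0.5 -1.5]
over t 66.2 p [ 504.4 -289.7  199. ] w 0.241 gf 58.7 F [ 0.2  0.2 -0.5]
down hit=True t 67.5 p [ 505.2 -291.2   51. ] w 0.241 gf 59.3 F [-1.3  1.1  4.4]
grip t 71.5 p [462.   26.1  89.9] w 0.243 gf 58.5 F [-0.1 -0.7  6.3]
lifted t 72.2 p [460.5  26.1 199. ] w 0.237 gf 58.7 F [-0.4  0.2 -1.4]
over t 73.2 p [ 424.2 -229.8  199.3] w 0.24 gf 58.7 F [-0.1 -0.3 -2.5]
down hit=True t 74.5 p [ 424.6 -231.    50.9] w 0.235 gf 59.5 F [-2.2  0.2  5.9]
grip t 78.5 p [558.8  70.8  90.1] w 0.241 gf 58.5 F [-0.1  1.2  6.4]
lifted t 79.2 p [557.3  70.5 198.8] w 0.238 gf 58.6 F [-0.1  0.1 -1.6]
over t 80.3 p [ 494.9 -219.4  199.6] w 0.24 gf 58.6 F [-0.7 -0.  -0.9]
down hit=True t 81.6 p [ 495.  -220.5   51.1] w 0.242 gf 59.4 F [-0.4  1.   4.8]
```

View pics/p8.png

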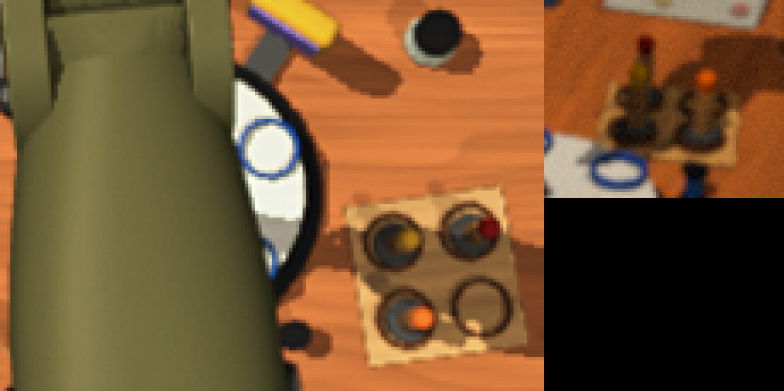

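All three stands sit upright inside their rings. I'll clear the arm and check the pointer and switch once more.

Run:
```python
from h import *
move_j([-1.308,0.314,-0.047,1.21,0,1.571]); dwell(.5)
t=snap('top','p9t');snap('side','p9s')
A=cv2.resize(t['image'][150:265,270:460],None,fx=3.4,fy=3.4,interpolation=3)
cv2.imwrite('pics/p9.png',cv2.cvtColor(A,cv2.COLOR_RGB2BGR)); st()
```

```text
t 87.3 p [ 155.9 -579.5  248. ] w 0.601 gf 0.0 F [-0.3  0.3 -0.1]
```

View pics/p9.png

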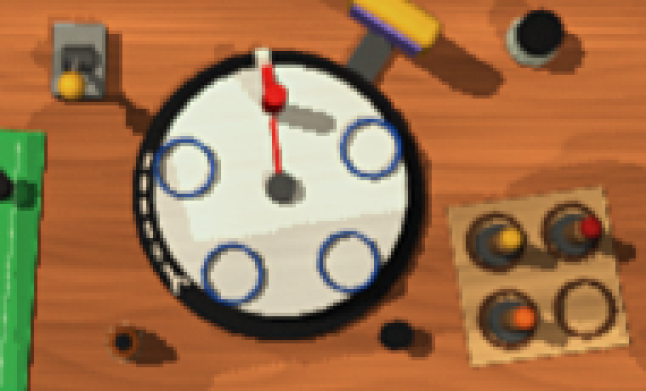

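The pointer is at the mark (265,65), the lever is off (72,85), and the stands are in wells at (495,240), (570,230) and (508,318). Handing in.

```bash
python3 -c "
from rig import *
print(close_job())"
```

```text
the job is handed in; nothing more can be done
None
```

The job is handed in: all three stands (red, orange, yellow) made the full anticlockwise turn with the lamp on and now stand in tray wells, the lamp is off and the pointer is at the mark; the judge's verdict was not shown.

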